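# Fit the mallet handle to its marked depth

## Task

Pick the handle with the red ring from the handle blanks standing on the bench and slide it, foot first, straight down into the eye of the mallet head until the lower edge of its red ring is level with the top of the head, no deeper; then let go and leave it standing there. Leave the other two handles where they stand.

Things in the scene. Friction and masses are not known exactly. Their poses are not given: they have to be found in the camera images.
- handle: The handle to fit: straight round rod of pale wood, 30 mm diameter, 190 mm long, 0.1 kg, standing loose and upright on the bench, both ends chamfered. A red dot is painted on its top end, and round it runs a red ring, 12 mm high, whose lower edge lies 45 mm above the foot: the insertion mark. Origin: centre of the foot (underside); z runs up the rod.
- eye_mouth (a point): Centre of the eye's mouth, 95 mm above the bench; z up. The mallet head: a pale block 84 (x) by 150 (y) mm, fixed between steel cheeks on a plywood board 130 by 240 mm. Vertical bore, 34 mm diameter, 6 mm countersink. A black disc in it, at first 12 to 20 mm down, resists with about 8 N and stays where pushed (to 67 mm down), so the handle stays as deep as you push it; nothing stops it at its mark.
- plain_handle: Bystander: a handle of the same pale wood, shape and size (30 mm diameter, 190 mm long) with no ring, standing loose on the bench. Origin: centre of its foot; z up the rod.
- dark_handle: Bystander: a handle of the same shape and size (30 mm diameter, 190 mm long) in dark wood with a white ring near mid-length, standing loose on the bench. Origin: centre of its foot; z up the rod. The three handles change places; they stand at least 110 mm apart, centre to centre.
There are look-alikes about, which are no part of the job. What is shaped like the handle but blue is not meant.

How it is judged:
At the end, for the whole second after the job is handed in: The red-ringed handle rests foot down in the eye, within 10 degrees of upright, its foot within 10 mm of the bore axis, the ring's lower edge level with the head's top to within 10 mm (foot 35 to 55 mm below the mouth); the other two handles are within 40 mm of where they started (z of handle in the frame of eye_mouth between -0.055 and -0.035 m and horizontal distance between handle and eye_mouth below 0.01 m and angle between handle's own z axis and vertical below 0.175 rad and linear speed of handle below 0.02 m/s and distance of each of plain_handle, dark_handle from where it was at the start of the episode below 0.04 m); the robot touches nothing.
It fails at once if the plain handle is moved by more than 40 mm or knocked over (distance of plain_handle from where it was at the start of the episode above 0.04 m or angle between plain_handle's own z axis and vertical above 0.5 rad).
It fails at once if the dark handle is moved by more than 40 mm or knocked over (distance of dark_handle from where it was at the start of the episode above 0.04 m or angle between dark_handle's own z axis and vertical above 0.5 rad).
It fails at once if the handle is driven more than 15 mm past its mark (horizontal distance between handle and eye_mouth below 0.02 m and z of handle in the frame of eye_mouth below -0.06 m).
It also fails if it takes over 42 s, if anything falls off the work surface, if the arm or the gripper's body presses on something with over 40 N, if the wrist force passes 120 N, or if a joint passes its speed limit or range.

## Robot

A 6-joint arm with a two-finger parallel gripper is mounted at the origin on the work surface. World frame = base frame: x ahead of the robot, y to its left, z up, the work surface at z = 0. Lengths are in m, angles in rad, forces in N, time in s.
With the tool pointing down it reaches from about 0.25 to 0.775 m from the base axis. Payload 4 kg.
Tool frame: the origin (TCP) lies midway between the tips of the shut fingers; the grasp point (between the pads) lies 19 mm behind it; y points along the fingers, x is the direction in which the jaws open and shut, and the axes are right-handed (so a half turn about y gives the same grasp; the last joint's range is limited). The gripper opens to 94 mm and grips with 3 to 60 N. Pads are 16 mm wide; open, the fingers measure 119 mm over their backs; the gripper's body (75 mm by 177 mm) begins 78 mm behind the grasp point.
Start: joints at [1.236, 0.087, 1.371, -0, 1.684, -0.103], TCP at [0.126, 0.535, 0.206] pointing down, gripper open.
Joint ranges: [-3.1, 3.1], [-0.76, 2.03], [0.27, 2.55], [-1.08, 4.22], [0.17, 2.65], [-2.57, 2.57]. Speed limits (rad/s): [2.79, 2.79, 3.14, 3.14, 3.14, 3.14].

## Interface

Orientations are given as [roll, pitch, yaw] about the fixed x, y, z axes, in that order (R = Rz(yaw) Ry(pitch) Rx(roll)).
In Python, from bench import robot, snapshot, camera_info, ticket gives the robot as it stands.
- The arm moves only by the shell command python3 -m creep 'ROWS'. ROWS is JSON, a list of rows, each an object with "slide": the shift along the tool's x, y, z in mm, a list of three; "roll": the turn about the tool's y in degrees; "grip": the closure, from 0 (fully open) to 1 (shut). In form: [{"slide": [x, y, z], "roll": roll, "grip": grip}, ...]. A call has 1 to 20 rows; each row is the pose to reach, as a shift and turn from the pose commanded when the call began, along the tool's axes at that moment; what a row does not reach only later rows make up. A row lasts 1/12 s, in which the tool goes at most 41.7 mm and 7.16 degrees, less where a joint would pass 70% of its speed; a pose out of reach is approached as far as the arm can. A call with a gripper value outside its range is refused whole. The fingers move at their own pace and stop on an object; the grip force is fixed at half the most. Time passes only in rows, so rows that repeat a pose let the fingers close. It gives the time, the measured TCP pose, the force and the opening at its end, in the units of the state.
- robot.get_obs(): the state, without advancing time (a new reading comes with each control period).
- snapshot(name): name is "side" or "top"; returns the picture (384x512x3 uint8, red, green, blue); there is no depth.
- camera_info(name): a dict with "fx", "fy", "cx", "cy" (pixels), "dist" ([k1, k2, p1, p2, k3] as OpenCV has them; the pictures are not rectified), "cam_to_world" (4x4, takes a point from camera to world coordinates). Camera axes: x right, y down, z forward; pixel columns grow to the right and rows downward; lengths in m; the calibration is good to about 2 mm. A picture is of the moment at which its call begins. camera_info takes no time and is no camera call.
- ticket.close_job(): hands the job in, once; it reports no verdict.
The state is a dict: "time": time; "joint_positions": joint angles; "qvel": joint speeds; "joint_torque": joint torques, N m; "tool_pos": TCP position; "ee_rot": TCP orientation; "wrist_force": force on the tool from outside, world axes, zero at the start; "wrist_torque": the same for the moment, N m; "width": finger opening in m.
Only numpy, scipy, OpenCV 4.12 (cv2) and the standard library are available. Lean on these libraries where they do the work, as an engineer would, in place of code of your own. Each camera call takes 0.05 s, during which the arm holds its last target.

## Working session

There is one attempt and no reset: what is moved stays moved. The work goes in short steps, Python scripts to look and compute and a shell command to move; the robot and the scene stay as the last step left them, time stands still between calls to the robot, and variables do not carry over. Pictures are saved under pics/ and viewed, and the job is handed in when it is done.

```bash
mkdir -p pics; ls; python3 - <<'E'
from bench import robot, snapshot, camera_info
import cv2
o=robot.get_obs(); print({k:o[k] for k in('time','tool_pos','ee_rot','width','wrist_force')})
for n in('side','top'):
    im=snapshot(n); cv2.imwrite(f'pics/{n}0.png',im[:,:,::-1]); print(n,camera_info(n))
E
```

```text
pics
{'time': 0.0, 'tool_pos': array([0.12616754, 0.5347792 , 0.20435592]), 'ee_rot': array([-1.57058744,  0.0021191 ,  1.3389947 ]), 'width': 0.09401003888574029, 'wrist_force': array([-0.21019956, -0.3108774 , -0.79108173])}
side {'fx': 397.2368202978574, 'fy': 397.2368202978574, 'cx': 255.9580074430124, 'cy': 186.99621606321355, 'dist': array([0.02385352, 0.        , 0.        , 0.        , 0.        ]), 'cam_to_world': array([[ 0.78853775, -0.4285378 ,  0.4410936 ,  0.16774589],
       [-0.61495547, -0.55663319,  0.55855999, -0.4483899 ],
       [ 0.00616326, -0.71169856, -0.70245795,  0.66989236],
       [ 0.        ,  0.        ,  0.        ,  1.        ]])}
top {'fx': 359.282711106746, 'fy': 359.282711106746, 'cx': 254.24659681552168, 'cy': 192.24752492776025, 'dist': array([-0.06271476,  0.        ,  0.        ,  0.        ,  0.        ]), 'cam_to_world': array([[ 0.00719278, -0.9926178 ,  0.1210709 ,  0.42877754],
       [-0.99957317, -0.0037087 ,  0.0289779 ,  0.0330389 ],
       [-0.02831496, -0.12122766, -0.9922208 ,  0.87985203],
       [ 0.        ,  0.        ,  0.        ,  1.        ]])}
```

View pics/side0.png

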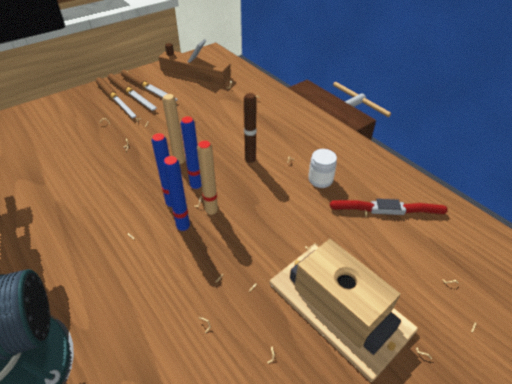

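View pics/top0.png

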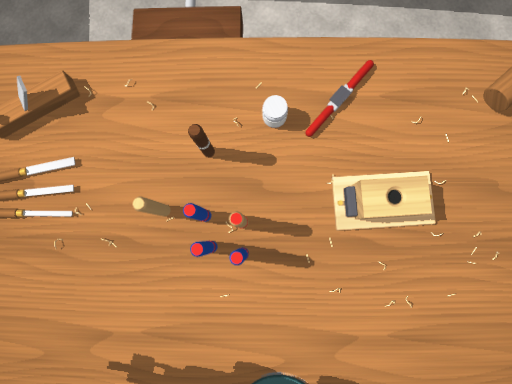

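```bash
cat > h.py <<'E'
import cv2,numpy as np
from bench import camera_info
def ray(n,uv):
    c=camera_info(n);K=np.array([[c['fx'],0,c['cx']],[0,c['fy'],c['cy']],[0,0,1]])
    p=cv2.undistortPoints(np.array([[uv]],float),K,np.array(c['dist']))[0,0]
    T=c['cam_to_world'];return T[:3,3],T[:3,:3]@np.array([p[0],p[1],1])
def onz(n,uv,z):
    o,d=ray(n,uv);return o+d*(z-o[2])/d[2]
def proj(n,P):
    c=camera_info(n);K=np.array([[c['fx'],0,c['cx']],[0,c['fy'],c['cy']],[0,0,1]])
    T=np.linalg.inv(c['cam_to_world']);return cv2.projectPoints(np.array([P],float),cv2.Rodrigues(T[:3,:3])[0],T[:3,3],K,np.array(c['dist']))[0][0,0]
def blobs(m,amin=15):
    n,l,s,c=cv2.connectedComponentsWithStats(m.astype('uint8'))
    return [(c[i].round(1),s[i]) for i in range(1,n) if s[i,4]>=amin]
E
python3 - <<'E'
from h import *
t=cv2.imread('pics/top0.png');s=cv2.imread('pics/side0.png')
for n,im in(('top',t),('side',s)):
    b,g,r=[im[:,:,i].astype(int) for i in range(3)]
    print(n,'red')
    for c,st in blobs((r>150)&(g<80)&(b<80)): print(c,st,onz(n,c,.19).round(4))
    print('dark')
    for c,st in blobs(im.max(2)<50): 
        print(c,st,onz(n,c,.095).round(4))
for n,im,(x,y) in(('t',t,(120,170)),('s',s,(140,80))):
    cv2.imwrite(f'pics/crop_{n}.png',cv2.resize(im[y:y+150,x:x+150],None,fx=4,fy=4,interpolation=cv2.INTER_CUBIC))
cv2.imwrite('pics/crop_eye.png',np.hstack([cv2.resize(im[y:y+64,x:x+64],None,fx=6,fy=6) for im,x,y in((t,362,165),(s,315,250))]))
E
```

```text
top red
[359.4  73.4] [347  60  26  28 209] [ 0.7563 -0.1581  0.19  ]
[318.4 120.2] [306 106  27  30 234] [ 0.6573 -0.073   0.19  ]
[189.4 209.6] [184 205  11  10  88] [0.4786 0.1787 0.19  ]
[235.9 218.1] [231 213  11  11  92] [0.4628 0.0881 0.19  ]
[196.9 249. ] [192 244  11  11  96] [0.4032 0.1621 0.19  ]
[236.5 257.6] [231 253  12  11  93] [0.3877 0.086  0.19  ]
dark
[394.2 196.4] [388 190  13  13 119] [ 0.5165 -0.2515  0.095 ]
side red
[186.8 119.4] [182 117  11   6  49] [0.4781 0.1777 0.19  ]
[158.2 136.6] [153 134  11   6  52] [0.4036 0.1615 0.19  ]
[203.9 144. ] [198 141  12   7  64] [0.4621 0.0875 0.19  ]
[170.4 159.8] [165 156  12   8  65] [0.3881 0.0856 0.19  ]
[350.3 201.9] [330 200  43   5 124] [ 0.5714 -0.19    0.19  ]
[423.4 204.9] [404 203  42   5 121] [ 0.6614 -0.2678  0.19  ]
dark
[28. 18.] [   0    0   65   43 2199] [0.4138 1.1648 0.095 ]
[249.4 114.4] [245 104  10  25  78] [0.6761 0.2246 0.095 ]
[368.7 129.7] [359 122  16  16  96] [ 0.8654 -0.002   0.095 ]
[249.3 145.2] [246 136   9  18  65] [0.6009 0.1262 0.095 ]
[ 33.8 332.3] [   0  270   67  114 2845] [ 0.078  -0.0323  0.095 ]
[292.5 276.4] [291 273   4   8  25] [ 0.446  -0.1969  0.095 ]
[346.1 281.1] [338 275  17  13 164] [ 0.5105 -0.258   0.095 ]
[381.4 333. ] [364 314  36  40 584] [ 0.4862 -0.3515  0.095 ]
[ 64.5 368.3] [ 57 344  13  40 134] [ 0.0957 -0.1122  0.095 ]
[  5.9 358.2] [  0 349  18  21 135] [ 0.0362 -0.0474  0.095 ]
```

View pics/crop_s.png

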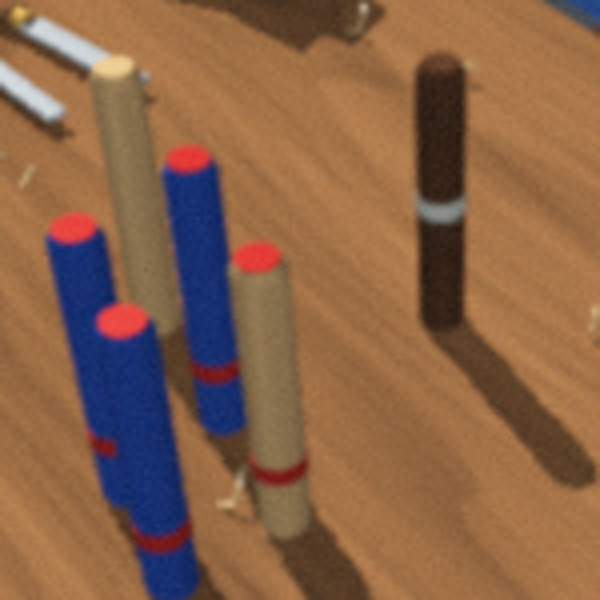

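View pics/crop_t.png

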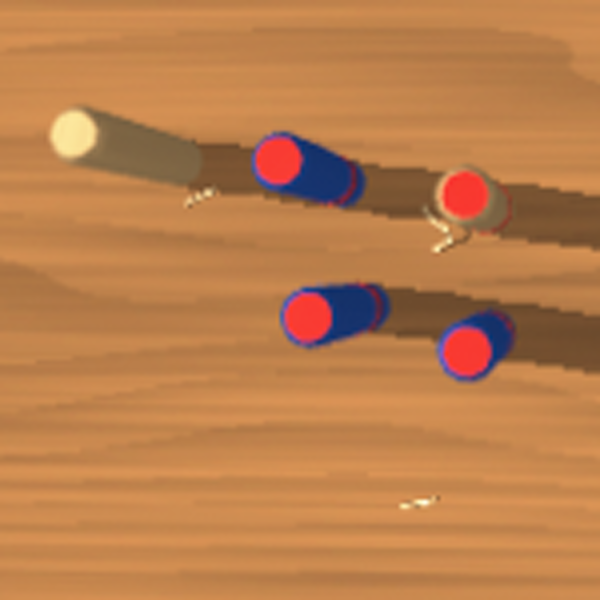

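View pics/crop_eye.png

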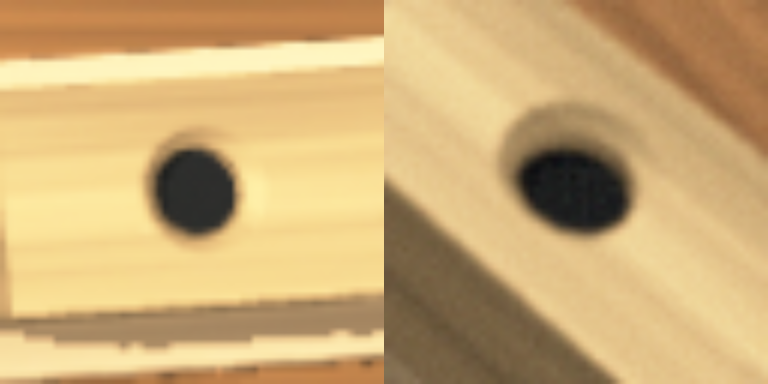

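```bash
python3 - <<'E'
from h import *
A=[];B=[]
for n,x,y in(('top',394,196),('side',346,281)):
    im=cv2.imread(f'pics/{n}0.png')[y-16:y+17,x-16:x+17]
    g=cv2.resize(im,None,fx=6,fy=6,interpolation=cv2.INTER_CUBIC).max(2)
    l=(g<75).astype('uint8');c=max(cv2.findContours(l,0,cv2.CHAIN_APPROX_NONE)[0],key=cv2.contourArea)[:,0]
    uv=(c+.5)/6-.5+[x-16,y-16]
    P=np.array([onz(n,p,.089)[:2] for p in uv]);o=ray(n,(x,y))[0][:2]
    d=P.mean(0)-o;d/=np.linalg.norm(d);q=np.array([-d[1],d[0]])
    e=P@q;f=P@d
    print(n,'perp width',np.ptp(e),'near-edge centre', f.min()+.017,'d',d)
    A.append(q);B.append((e.min()+e.max())/2); A.append(d);B.append(f.min()+.017)
A=np.array(A);B=np.array(B)
print('perp only',np.linalg.solve(A[::2],B[::2]),'near edges only',np.linalg.solve(A[1::2],B[1::2]),'all',np.linalg.lstsq(A,B,rcond=None)[0])
# head orientation: top edges of the block, and plain / dark tops
t=cv2.imread('pics/top0.png')
for p in((139,204),(197,131)): print(p,onz('top',p,.19).round(3))
E
```

```text
top perp width 0.03002640562792358 near-edge centre 0.39752750524575886 d [ 0.29478972 -0.95556215]
side perp width 0.029997518022641334 near-edge centre 0.32951409577419744 d [0.87421052 0.48554707]
perp only [ 0.51759771 -0.25386128] near edges only [ 0.51905078 -0.25588778] all [ 0.51807143 -0.25492162]
(139, 204) [0.489 0.279 0.19 ]
(197, 131) [0.635 0.168 0.19 ]
```

```bash
cat >> h.py <<'E'
from scipy.spatial.transform import Rotation as R
def go(P,yawdeg=None):
    from bench import robot
    o=robot.get_obs();M=R.from_euler('xyz',o['ee_rot']).as_matrix()
    yaw=np.degrees(np.arctan2(M[1,0],M[0,0]))
    print('t',o['time'],'tcp',o['tool_pos'].round(4),'yaw',yaw.round(2),'w',o['width'].round(4),'F',o['wrist_force'].round(1))
    print('slide mm',((np.array(P)-o['tool_pos'])@M*1000).round(1),'roll',None if yawdeg is None else round(yaw-yawdeg,2))
E
python3 -c "
from h import *
go([.4625,.0878,.265],50)"
```

```text
Traceback (most recent call last):
  File "h.py", line 20, in go
    print('t',o['time'],'tcp',o['tool_pos'].round(4),'yaw',yaw.round(2),'w',o['width'].round(4),'F',o['wrist_force'].round(1))
                                                                            ^^^^^^^^^^^^^^^^
AttributeError: 'float' object has no attribute 'round'
```

```bash
sed -i "s/o\['width'\].round(4)/round(float(o['width']),4)/" h.py
python3 -c "
from h import *
go([.4625,.0878,.265],50)"
```

```text
t 0.1 tcp [0.1262 0.5348 0.2044] yaw 76.72 w 0.0938 F [-0.4  0.2 -0.5]
slide mm [-358.   -59.9 -430. ] roll 26.72
```

```bash
python3 -m creep '[{"slide":[0,-40,0],"roll":4,"grip":0.25},{"slide":[-20,-60,-24],"roll":7,"grip":0.25},{"slide":[-45,-60,-54],"roll":10,"grip":0.25},{"slide":[-70,-60,-84],"roll":14,"grip":0.25},{"slide":[-95,-60,-114],"roll":18,"grip":0.25},{"slide":[-120,-60,-144],"roll":22,"grip":0.25},{"slide":[-145,-60,-174],"roll":26,"grip":0.25},{"slide":[-170,-60,-204],"roll":27,"grip":0.25},{"slide":[-195,-60,-234],"roll":27,"grip":0.25},{"slide":[-220,-60,-264],"roll":27,"grip":0.25},{"slide":[-245,-60,-294],"roll":27,"grip":0.25},{"slide":[-270,-60,-324],"roll":27,"grip":0.25},{"slide":[-295,-60,-354],"roll":27,"grip":0.25},{"slide":[-320,-60,-384],"roll":27,"grip":0.25},{"slide":[-340,-60,-410],"roll":27,"grip":0.25},{"slide":[-352,-60,-424],"roll":27,"grip":0.25},{"slide":[-358,-60,-430],"roll":27,"grip":0.25},{"slide":[-358,-60,-430],"roll":27,"grip":0.25},{"slide":[-358,-60,-430],"roll":27,"grip":0.25},{"slide":[-358,-60,-430],"roll":27,"grip":0.25}]'
python3 -c "
from h import *
go([.4625,.0878,.116],50)"
```

```text
time: 1.77
tool_pos: [0.462, 0.0892, 0.2655]
ee_rot: [-1.57, -0.0, 0.869]
wrist_force: [-0.2, 0.1, 0.3]
width: 0.0706
t 1.7667 tcp [0.462  0.0892 0.2655] yaw 49.81 w 0.0706 F [-0.2  0.1  0.3]
slide mm [ -0.7 149.5  -1.4] roll -0.19
```

```bash
python3 -m creep '[{"slide":[-0.7,25,-1.4],"roll":0,"grip":0.25},{"slide":[-0.7,50,-1.4],"roll":0,"grip":0.25},{"slide":[-0.7,70,-1.4],"roll":0,"grip":0.25},{"slide":[-0.7,70,-1.4],"roll":0,"grip":0.25},{"slide":[-0.7,70,-1.4],"roll":0,"grip":0.25}]'
python3 - <<'E'
from h import *
from bench import snapshot
go([.4625,.0878,.116],50)
for n in('side','top'):
    im=snapshot(n)[:,:,::-1]; cv2.imwrite(f'pics/{n}1.png',im)
a=cv2.imread('pics/side1.png');b=cv2.imread('pics/top1.png')
cv2.imwrite('pics/c1.png',np.hstack([cv2.resize(a[70:270,110:310],None,fx=2,fy=2),cv2.resize(b[120:320,140:340],None,fx=2,fy=2)]))
E
```

```text
time: 2.18
tool_pos: [0.462, 0.0878, 0.195]
ee_rot: [-1.569, 0.001, 0.87]
wrist_force: [0.1, 0.5, 0.6]
width: 0.0704
t 2.1833 tcp [0.462  0.0878 0.195 ] yaw 49.84 w 0.0704 F [0.1 0.5 0.6]
slide mm [ 0.4 79.  -0.5] roll -0.16
```

View pics/c1.png

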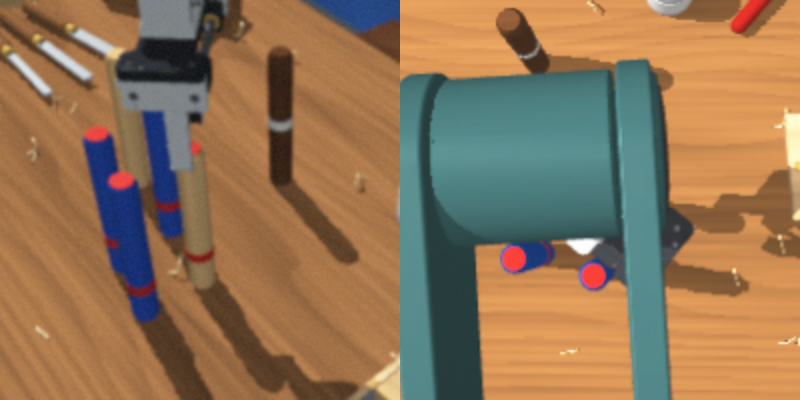

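```bash
python3 - <<'E'
from h import *
c,s=np.cos(.87),np.sin(.87)
for k in(.037,.045): print([((proj('side',[.462-c*k-s*m,.0878-s*k+c*m,.195])-[110,70])*2).round(0) for m in(-.008,.008)])
E
```

```text
[array([190., 169.]), array([173., 168.])]
[array([189., 174.]), array([172., 174.])]
```

```bash
python3 -m creep '[{"slide":[0.4,20,-0.5],"roll":0,"grip":0.25},{"slide":[0.4,40,-0.5],"roll":0,"grip":0.25},{"slide":[0.4,60,-0.5],"roll":0,"grip":0.25},{"slide":[0.4,74,-0.5],"roll":0,"grip":0.25},{"slide":[0.4,79,-0.5],"roll":0,"grip":0.25},{"slide":[0.4,79,-0.5],"roll":0,"grip":0.25},{"slide":[0.4,79,-0.5],"roll":0,"grip":0.5},{"slide":[0.4,79,-0.5],"roll":0,"grip":1},{"slide":[0.4,79,-0.5],"roll":0,"grip":1},{"slide":[0.4,79,-0.5],"roll":0,"grip":1},{"slide":[0.4,79,-0.5],"roll":0,"grip":1},{"slide":[0.4,79,-0.5],"roll":0,"grip":1},{"slide":[0.4,79,-0.5],"roll":0,"grip":1},{"slide":[0.4,79,-0.5],"roll":0,"grip":1}]'
```

```text
time: 3.45
tool_pos: [0.464, 0.0866, 0.1167]
ee_rot: [-1.571, -0.0, 0.868]
wrist_force: [-0.1, 0.2, 1.6]
width: 0.0296
```

```bash
python3 -m creep '[{"slide":[0,-10,0],"roll":0,"grip":1},{"slide":[0,-30,0],"roll":0,"grip":1},{"slide":[0,-60,0],"roll":0,"grip":1},{"slide":[0,-90,0],"roll":0,"grip":1},{"slide":[0,-120,0],"roll":0,"grip":1},{"slide":[0,-130,0],"roll":0,"grip":1},{"slide":[0,-130,0],"roll":0,"grip":1}]'
python3 -c "
from h import *
go([.5178,-.2542,.2465])"
```

```text
time: 4.03
tool_pos: [0.4655, 0.0868, 0.2502]
ee_rot: [-1.576, -0.005, 0.868]
wrist_force: [0.5, -0.0, -0.1]
width: 0.0296
t 4.0333 tcp [0.4655 0.0868 0.2502] yaw 49.72 w 0.0296 F [ 0.5 -0.  -0.1]
slide mm [-226.3    3.8 -260.4] roll None
```

```bash
python3 -m creep '[{"slide":[-8,0,-10],"roll":0,"grip":1},{"slide":[-25,0,-29],"roll":0,"grip":1},{"slide":[-45,0,-52],"roll":0,"grip":1},{"slide":[-65,0,-75],"roll":0,"grip":1},{"slide":[-85,0,-98],"roll":0,"grip":1},{"slide":[-105,0,-121],"roll":0,"grip":1},{"slide":[-125,0,-144],"roll":0,"grip":1},{"slide":[-145,0,-167],"roll":0,"grip":1},{"slide":[-165,0,-190],"roll":0,"grip":1},{"slide":[-185,0,-213],"roll":0,"grip":1},{"slide":[-203,0,-234],"roll":0,"grip":1},{"slide":[-216,0,-249],"roll":0,"grip":1},{"slide":[-224,0,-258],"roll":0,"grip":1},{"slide":[-226,0,-260],"roll":0,"grip":1},{"slide":[-226,0,-260],"roll":0,"grip":1},{"slide":[-226,0,-260],"roll":0,"grip":1}]'
python3 - <<'E'
from h import *
from bench import snapshot
go([.5178,-.2542,.2465],50)
for n in('side','top'):
    im=snapshot(n)[:,:,::-1]; cv2.imwrite(f'pics/{n}2.png',im)
a=cv2.imread('pics/side2.png');b=cv2.imread('pics/top2.png')
cv2.imwrite('pics/c2.png',np.hstack([cv2.resize(a[140:340,260:460],None,fx=2,fy=2),cv2.resize(b[100:300,300:500],None,fx=2,fy=2)]))
E
```

```text
time: 5.37
tool_pos: [0.5159, -0.2527, 0.2457]
ee_rot: [-1.569, -0.0, 0.869]
wrist_force: [1.0, -0.6, -0.8]
width: 0.0298
t 5.3667 tcp [ 0.5159 -0.2527  0.2457] yaw 49.77 w 0.0298 F [ 1.  -0.6 -0.8]
slide mm [ 0.1 -0.8 -2.4] roll -0.23
```

View pics/c2.png

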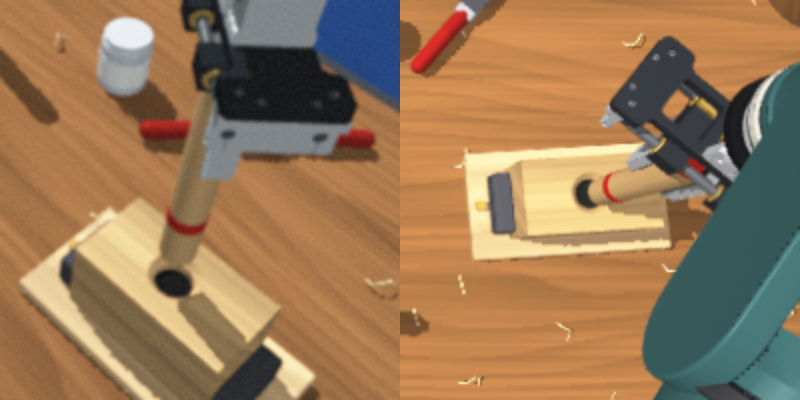

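```bash
python3 - <<'E'
from h import *
o=.2457-.1165
for n,(ox,oy) in(('side',(260,140)),('top',(300,100))):
    im=cv2.imread(f'pics/{n}2.png').astype(int);b,g,r=im[:,:,0],im[:,:,1],im[:,:,2]
    print(n,[(c,s) for c,s in blobs((r>110)&(g<70)&(b<70),8)])
    for h in(0,.051,.12,.19): print(h,proj(n,[.5159,-.2527,o+h]).round(1), ((proj(n,[.5159,-.2527,o+h])-[ox,oy])*2).round(0))
# big crops
a=cv2.imread('pics/side2.png');b=cv2.imread('pics/top2.png')
cv2.imwrite('pics/c2b.png',np.hstack([cv2.resize(a[200:300,300:400],None,fx=4,fy=4,interpolation=2),cv2.resize(b[150:250,370:470],None,fx=4,fy=4,interpolation=2)]))
E
```

```text
side [(array([186.8, 119.4]), array([183, 117,   9,   6,  37], dtype=int32)), (array([193.8, 173.1]), array([189, 172,  10,   3,  20], dtype=int32)), (array([164.3, 190.9]), array([162, 189,   6,   4,  15], dtype=int32)), (array([341.5, 203. ]), array([330, 199,  25,   9, 157], dtype=int32)), (array([439.1, 207.6]), array([429, 205,  18,   7,  74], dtype=int32)), (array([180.2, 215.3]), array([175, 213,  11,   5,  24], dtype=int32)), (array([351.7, 253. ]), array([344, 245,  19,  13,  97], dtype=int32))]
0 [349.4 265.5] [179. 251.]
0.051 [355.1 246.3] [190. 213.]
0.12 [364.  216.4] [208. 153.]
0.19 [374.8 180.3] [230.  81.]
top [(array([360.6,  74. ]), array([348,  60,  26,  29, 271], dtype=int32)), (array([319.2, 121. ]), array([306, 106,  28,  31, 301], dtype=int32)), (array([447.6, 182.3]), array([444, 179,   8,   8,  32], dtype=int32)), (array([404. , 194.6]), array([402, 187,   8,  14,  27], dtype=int32)), (array([189.3, 209.6]), array([184, 205,  11,  10,  86], dtype=int32)), (array([196.8, 248.7]), array([192, 244,  11,  11,  88], dtype=int32)), (array([236.4, 257.4]), array([231, 253,  11,  10,  87], dtype=int32))]
0 [400.6 194.9] [201. 190.]
0.051 [410.2 191.9] [220. 184.]
0.12 [425.7 187.2] [251. 174.]
0.19 [445.  181.2] [290. 162.]
```

View pics/c2b.png

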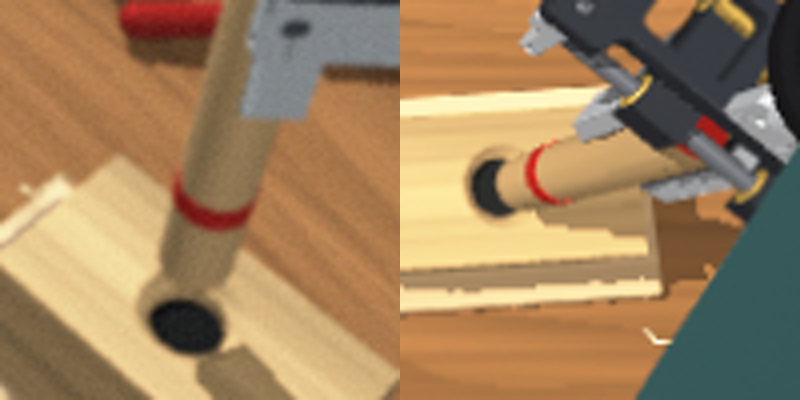

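```bash
python3 - <<'E'
from h import *
def tri(a,b):
    o1,d1=ray('side',a);o2,d2=ray('top',b)
    k=np.linalg.lstsq(np.c_[d1,-d2],o2-o1,rcond=None)[0];p,q=o1+k[0]*d1,o2+k[1]*d2
    return ((p+q)/2).round(4),np.linalg.norm(p-q).round(4)
print('ring',tri((354,248.6),(407.2,193.3)))
print('foot',tri((350,267.8),(396.8,195.4)))
# axis line from silhouette edges of pale wood/ring, subpixel by saturation-free print of edge rows
im=cv2.imread('pics/side2.png')
for y in(225,232,240,245,250,255): print(y,[tuple(v) for v in im[y,336:376:1,::-1].tolist()][::2] if 0 else im[y,336:376,2].tolist())
E
```

```text
ring (array([ 0.5154, -0.2508,  0.1722]), np.float64(0.003))
foot (array([ 0.5183, -0.2509,  0.1173]), np.float64(0.0054))
225 [181, 179, 184, 183, 178, 178, 177, 175, 174, 169, 165, 167, 171, 165, 148, 135, 128, 123, 117, 126, 126, 132, 134, 127, 129, 134, 137, 134, 130, 128, 131, 130, 130, 128, 129, 131, 128, 129, 128, 131]
232 [178, 178, 178, 170, 171, 175, 182, 182, 182, 182, 184, 171, 151, 138, 129, 121, 121, 120, 124, 126, 135, 134, 145, 143, 147, 145, 149, 146, 142, 141, 141, 134, 140, 153, 161, 170, 169, 170, 171, 174]
240 [173, 173, 170, 167, 170, 163, 169, 175, 176, 166, 146, 134, 125, 117, 120, 120, 131, 130, 136, 140, 144, 147, 144, 144, 144, 147, 142, 136, 137, 136, 144, 162, 169, 172, 170, 164, 163, 168, 173, 171]
245 [206, 200, 187, 174, 174, 173, 175, 167, 159, 149, 134, 122, 113, 124, 124, 127, 134, 134, 142, 142, 145, 148, 143, 144, 143, 142, 140, 138, 145, 159, 182, 182, 178, 177, 172, 166, 166, 161, 169, 166]
250 [214, 210, 210, 209, 214, 209, 187, 148, 122, 114, 116, 127, 137, 133, 130, 136, 138, 141, 143, 147, 143, 143, 142, 143, 141, 134, 131, 146, 165, 174, 178, 178, 173, 178, 185, 191, 185, 186, 177, 170]
255 [222, 222, 225, 225, 217, 185, 147, 124, 122, 115, 117, 124, 119, 119, 123, 121, 126, 130, 127, 128, 131, 124, 125, 123, 127, 139, 166, 179, 184, 179, 179, 170, 176, 175, 173, 173, 170, 174, 183, 188]
```

```bash
python3 -m creep '[{"slide":[0,5,-4],"roll":0,"grip":1},{"slide":[0,10,-4],"roll":0,"grip":1},{"slide":[0,15,-4],"roll":0,"grip":1},{"slide":[0,18,-4],"roll":0,"grip":1},{"slide":[0,18,-4],"roll":0,"grip":1},{"slide":[0,18,-4],"roll":0,"grip":1}]'
python3 - <<'E'
from h import *
from bench import snapshot
go([.5178,-.2542,.2465],50)
for n in('side','top'):
    im=snapshot(n)[:,:,::-1]; cv2.imwrite(f'pics/{n}3.png',im)
a=cv2.imread('pics/side3.png');b=cv2.imread('pics/top3.png')
cv2.imwrite('pics/c3.png',np.hstack([cv2.resize(a[230:305,312:387],None,fx=5.3,fy=5.3,interpolation=2),cv2.resize(b[155:230,370:445],None,fx=5.3,fy=5.3,interpolation=2)]))
E
```

```text
time: 5.97
tool_pos: [0.519, -0.2562, 0.2279]
ee_rot: [-1.57, 0.0, 0.868]
wrist_force: [-0.2, -0.9, -0.4]
width: 0.0296
t 5.9667 tcp [ 0.519  -0.2562  0.2279] yaw 49.73 w 0.0296 F [-0.2 -0.9 -0.4]
slide mm [  0.8 -18.6   2.2] roll -0.27
```

View pics/c3.png

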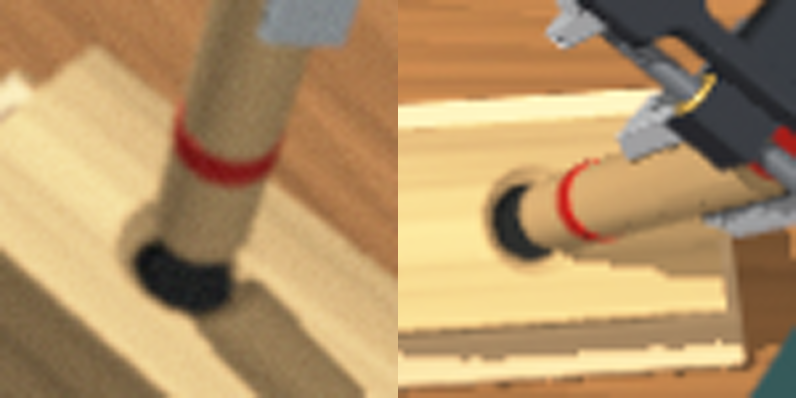

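```bash
python3 - <<'E'
from h import *
for n,(ox,oy) in(('side',(312,230)),('top',(370,155))):
    for z in (.08,.095,.111,.131,.162,.19): print(n,z,((proj(n,[.5178,-.2542,z])-[ox,oy]+.5)*5.3).round(0))
a=cv2.imread('pics/side3.png');b=cv2.imread('pics/top3.png')
a=cv2.resize(a[230:305,312:387],None,fx=5.3,fy=5.3,interpolation=2);b=cv2.resize(b[155:230,370:445],None,fx=5.3,fy=5.3,interpolation=2)
for im,n,(ox,oy) in((a,'side',(312,230)),(b,'top',(370,155))):
    for dx in(-1,1):
        c=camera=camera_info(n)['cam_to_world'][:2,3];d=np.array([.5178,-.2542])-c;d/=np.linalg.norm(d);q=np.array([-d[1],d[0]])*.015*dx
        p=[tuple(((proj(n,[.5178+q[0],-.2542+q[1],z])-[ox,oy]+.5)*5.3).astype(int)) for z in(.095,.18)]
        cv2.line(im,tuple(map(int,p[0])),tuple(map(int,p[1])),(255,0,0),1)
    th=np.linspace(0,2*np.pi,40)
    for z,r in((.095,.023),(.089,.017)):
        pts=np.array([(proj(n,[.5178+r*np.cos(t),-.2542+r*np.sin(t),z])-[ox,oy]+.5)*5.3 for t in th]).astype(int)
        cv2.polylines(im,[pts],True,(0,160,0),1)
cv2.imwrite('pics/c3b.png',np.hstack([a,b]))
E
```

```text
side 0.08 [182. 279.]
side 0.095 [190. 253.]
side 0.111 [199. 224.]
side 0.131 [210. 187.]
side 0.162 [228. 127.]
side 0.19 [246.  68.]
top 0.08 [125. 223.]
top 0.095 [137. 219.]
top 0.111 [151. 215.]
top 0.131 [170. 209.]
top 0.162 [200. 199.]
top 0.19 [230. 190.]
```

View pics/c3b.png

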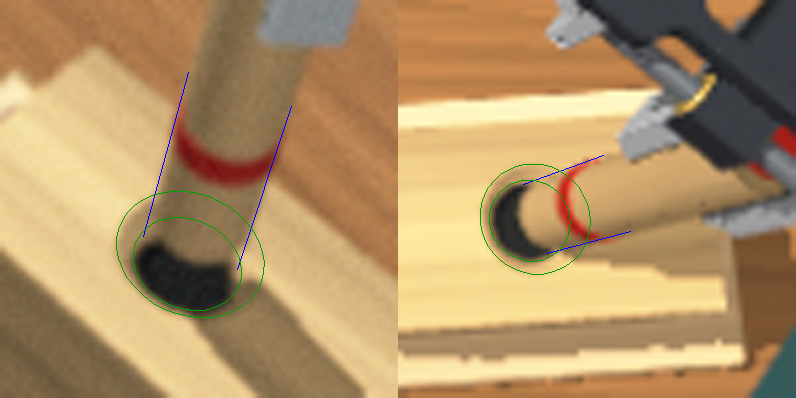

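```bash
python3 -m creep '[{"slide":[1,0,1.5],"roll":0,"grip":1},{"slide":[1,2,1.5],"roll":0,"grip":1},{"slide":[1,5,1.5],"roll":0,"grip":1},{"slide":[1,8,1.5],"roll":0,"grip":1},{"slide":[1,11,1.5],"roll":0,"grip":1},{"slide":[1,14,1.5],"roll":0,"grip":1},{"slide":[1,17,1.5],"roll":0,"grip":1},{"slide":[1,20,1.5],"roll":0,"grip":1},{"slide":[1,20,1.5],"roll":0,"grip":1}]'
python3 - <<'E'
from h import *
from bench import snapshot
go([.5178,-.2542,.1665],50)
for n in('side','top'):
    im=snapshot(n)[:,:,::-1]; cv2.imwrite(f'pics/{n}4.png',im)
a=cv2.imread('pics/side4.png');b=cv2.imread('pics/top4.png')
cv2.imwrite('pics/c4.png',np.hstack([cv2.resize(a[230:305,312:387],None,fx=5.3,fy=5.3,interpolation=2),cv2.resize(b[155:230,370:445],None,fx=5.3,fy=5.3,interpolation=2)]))
E
```

```text
time: 6.82
tool_pos: [0.5183, -0.2545, 0.2074]
ee_rot: [-1.569, 0.0, 0.868]
wrist_force: [0.2, -0.0, -1.5]
width: 0.0293
t 6.8167 tcp [ 0.5183 -0.2545  0.2074] yaw 49.72 w 0.0293 F [ 0.2 -0.  -1.5]
slide mm [-0.1 40.9  0.5] roll -0.28
```

View pics/c4.png

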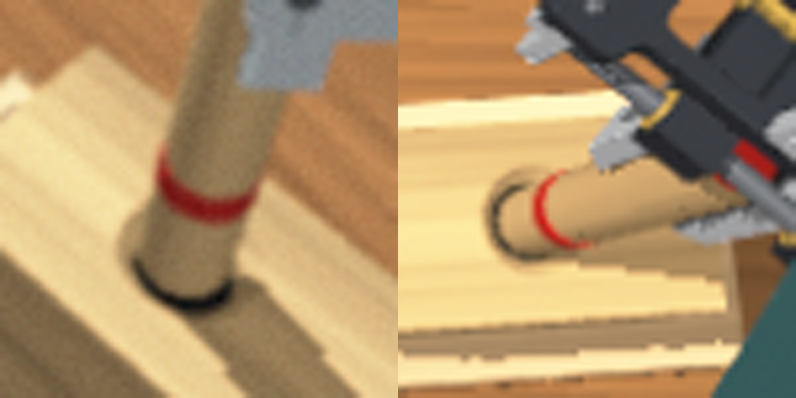

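```bash
python3 -m creep '[{"slide":[0,3,0],"roll":0,"grip":1},{"slide":[0,6,0],"roll":0,"grip":1},{"slide":[0,9,0],"roll":0,"grip":1},{"slide":[0,12,0],"roll":0,"grip":1},{"slide":[0,15,0],"roll":0,"grip":1},{"slide":[0,18,0],"roll":0,"grip":1},{"slide":[0,21,0],"roll":0,"grip":1},{"slide":[0,24,0],"roll":0,"grip":1},{"slide":[0,24,0],"roll":0,"grip":1}]'
python3 - <<'E'
from h import *
from bench import snapshot
go([.5178,-.2542,.1665],50)
for n in('side','top'):
    im=snapshot(n)[:,:,::-1]; cv2.imwrite(f'pics/{n}5.png',im)
a=cv2.imread('pics/side5.png');b=cv2.imread('pics/top5.png')
a=cv2.resize(a[230:305,312:387],None,fx=5.3,fy=5.3,interpolation=2);b=cv2.resize(b[155:230,370:445],None,fx=5.3,fy=5.3,interpolation=2)
# predicted ring lower edge at foot=.067/.062/.057 (front half)
for im,n,(ox,oy) in((a,'side',(312,230)),(b,'top',(370,155))):
    for z,col in((.112,(255,0,0)),(.106,(0,160,0))):
        pts=np.array([(proj(n,[.5178+.015*np.cos(t),-.2542+.015*np.sin(t),z])-[ox,oy]+.5)*5.3 for t in np.linspace(0,6.28,40)]).astype(int)
        cv2.polylines(im,[pts],True,col,1)
cv2.imwrite('pics/c5.png',np.hstack([a,b]))
E
```

```text
time: 7.67
tool_pos: [0.5187, -0.2547, 0.1861]
ee_rot: [-1.572, -0.0, 0.868]
wrist_force: [-1.3, 1.7, 4.5]
width: 0.0294
t 7.6667 tcp [ 0.5187 -0.2547  0.1861] yaw 49.72 w 0.0294 F [-1.3  1.7  4.5]
slide mm [-0.2 19.6  1. ] roll -0.28
```

View pics/c5.png

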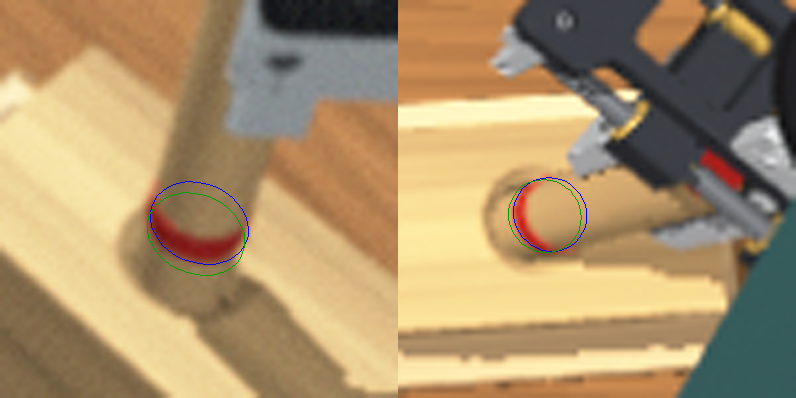

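```bash
python3 -m creep '[{"slide":[0,3,0],"roll":0,"grip":1},{"slide":[0,6,0],"roll":0,"grip":1},{"slide":[0,9,0],"roll":0,"grip":1},{"slide":[0,12,0],"roll":0,"grip":1},{"slide":[0,15,0],"roll":0,"grip":1},{"slide":[0,17,0],"roll":0,"grip":1},{"slide":[0,17,0],"roll":0,"grip":1}]'
cat > look.py <<'E'
from h import *
from bench import snapshot
import sys
k=sys.argv[1]
go([.5178,-.2542,.1665],50)
I=[]
for n,(ox,oy) in(('side',(312,230)),('top',(370,155))):
    im=snapshot(n)[:,:,::-1]; cv2.imwrite(f'pics/{n}{k}.png',im)
    im=cv2.resize(im[oy:oy+75,ox:ox+75],None,fx=5.3,fy=5.3,interpolation=2)
    for z,col in((.095,(255,0,0)),(.107,(0,160,0))):
        pts=np.array([(proj(n,[.5178+.015*np.cos(t),-.2542+.015*np.sin(t),z])-[ox,oy]+.5)*5.3 for t in np.linspace(0,6.28,40)]).astype(int)
        cv2.polylines(im,[pts],True,col,1)
    I.append(im)
cv2.imwrite(f'pics/c{k}.png',np.hstack(I))
E
python3 look.py 6
```

```text
time: 8.35
tool_pos: [0.5187, -0.2547, 0.1689]
ee_rot: [-1.572, -0.0, 0.868]
wrist_force: [-1.7, 1.4, 4.3]
width: 0.0293
t 8.35 tcp [ 0.5187 -0.2547  0.1689] yaw 49.72 w 0.0293 F [-1.7  1.4  4.3]
slide mm [-0.2  2.4  1. ] roll -0.28
```

View pics/c6.png

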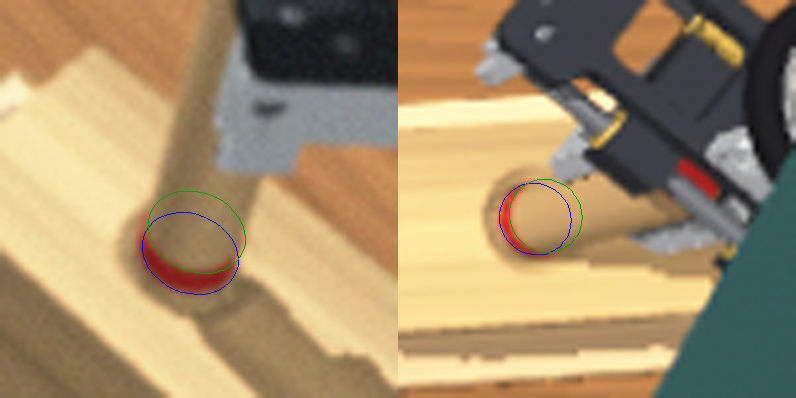

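```bash
python3 -m creep '[{"slide":[0,0,0],"roll":0,"grip":0.6},{"slide":[0,0,0],"roll":0,"grip":0.3},{"slide":[0,0,0],"roll":0,"grip":0.2},{"slide":[0,0,0],"roll":0,"grip":0.2},{"slide":[0,0,0],"roll":0,"grip":0.2},{"slide":[0,0,0],"roll":0,"grip":0.2}]'; python3 look.py 7
```

```text
time: 8.95
tool_pos: [0.5186, -0.2547, 0.1672]
ee_rot: [-1.57, -0.0, 0.868]
wrist_force: [-0.4, -0.2, -0.5]
width: 0.0658
t 8.95 tcp [ 0.5186 -0.2547  0.1672] yaw 49.72 w 0.0658 F [-0.4 -0.2 -0.5]
slide mm [-0.1  0.7  0.9] roll -0.28
```

View pics/c7.png

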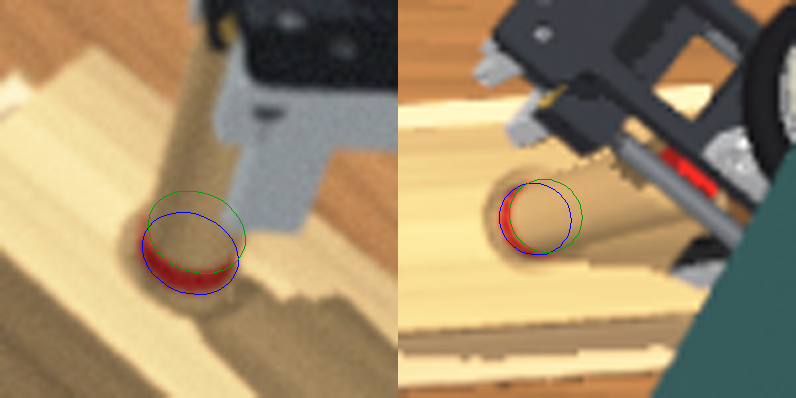

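The fingers are open and the ring hasn't moved. I'll go straight up, then back clear of the handle.

```bash
python3 -m creep '[{"slide":[0,-10,0],"roll":0,"grip":0.2},{"slide":[0,-30,0],"roll":0,"grip":0.2},{"slide":[0,-55,0],"roll":0,"grip":0.2},{"slide":[0,-80,0],"roll":0,"grip":0.2},{"slide":[0,-105,0],"roll":0,"grip":0.2},{"slide":[0,-120,0],"roll":0,"grip":0.2},{"slide":[0,-125,0],"roll":0,"grip":0.2},{"slide":[-25,-125,25],"roll":0,"grip":0.2},{"slide":[-50,-125,50],"roll":0,"grip":0.2},{"slide":[-75,-125,75],"roll":0,"grip":0.2},{"slide":[-95,-125,95],"roll":0,"grip":0.2},{"slide":[-100,-125,100],"roll":0,"grip":0.2},{"slide":[-100,-125,100],"roll":0,"grip":0.2},{"slide":[-100,-125,100],"roll":0,"grip":0.2}]'; python3 look.py 8
python3 - <<'E'
from h import *
for n in('side','top'):
    im=cv2.imread(f'pics/{n}8.png').astype(int);b,g,r=im[:,:,0],im[:,:,1],im[:,:,2]
    for c,s in blobs((r>150)&(g<80)&(b<80)): print(n,c,s[4],onz(n,c,.24).round(4))
cv2.imwrite('pics/full8.png',cv2.resize(np.hstack([cv2.imread('pics/side8.png'),cv2.imread('pics/top8.png')]),(800,300)))
E
```

```text
time: 10.22
tool_pos: [0.3782, -0.2664, 0.2924]
ee_rot: [-1.571, -0.001, 0.867]
wrist_force: [-0.3, 0.9, -0.4]
width: 0.0751
t 10.2167 tcp [ 0.3782 -0.2664  0.2924] yaw 49.7 w 0.0751 F [-0.3  0.9 -0.4]
slide mm [ 99.5 126.  -98.5] roll -0.3
side [187.  119.4] 41 [0.4461 0.1122 0.24  ]
side [158.6 136.9] 25 [0.3792 0.0967 0.24  ]
side [358.6 202.8] 93 [ 0.5377 -0.2256  0.24  ]
side [424.2 205.6] 158 [ 0.6097 -0.2881  0.24  ]
side [365.5 219.1] 104 [ 0.5213 -0.2531  0.24  ]
top [359.4  73.4] 208 [ 0.7325 -0.1443  0.24  ]
top [318.4 120.2] 233 [ 0.6408 -0.0653  0.24  ]
top [424.6 187.1] 109 [ 0.5173 -0.2549  0.24  ]
top [391.2 197.5] 16 [ 0.4983 -0.1934  0.24  ]
top [189.3 209.5] 89 [0.4752 0.1683 0.24  ]
top [196.8 248.9] 95 [0.4052 0.153  0.24  ]
top [236.5 257.6] 93 [0.3907 0.0822 0.24  ]
```

View pics/c8.png

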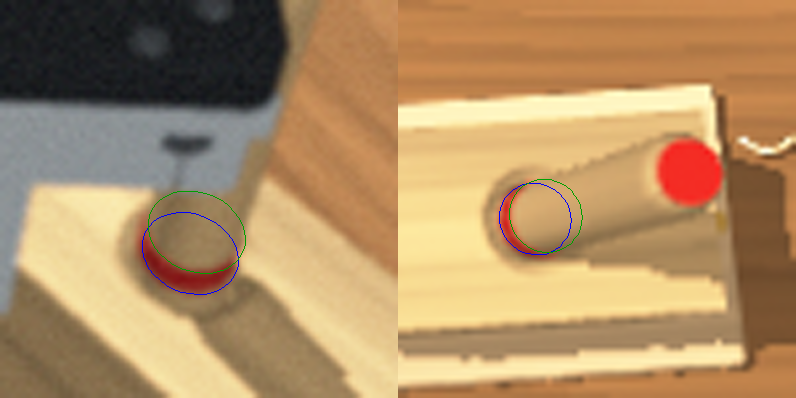

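View pics/full8.png

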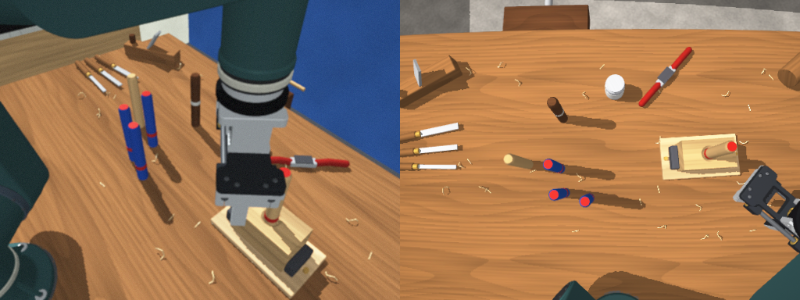

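The handle stands upright. Its top is at about (0.517, -0.255) with z about 0.24, and its ring is at the mouth. The bystanders haven't moved, and the gripper is clear. I'm handing the job in.

```bash
python3 -c "
from bench import ticket
print(ticket.close_job())"
```

```text
the job is handed in; nothing more can be done
None
```

The red-ringed handle is standing in the eye of the mallet head with its ring's lower edge level with the top. I let go, backed the gripper clear and handed the job in at about 10.3 s of the 42 s allowed.

- **Depth:** in both views the ring matched the 95–107 mm height band, before and after release, so its lower edge sits at the mouth to within about 2 mm.
- **Position and tilt:** the red dot on the handle's top lies about 1 mm (top view) to 4 mm (side view, partly hidden by the gripper) from the bore axis. That means the handle is near upright.
- **Other handles:** the plain, dark and blue handles looked unmoved in the last pictures. I compared them by eye and did not re-measure the plain and dark ones.
- **Disagreement:** while the handle was in the air, the cameras put it several mm lower than the arm's readings did (about 4–12 mm, depending on the view). Near the end the gap was about 2 mm, and I set the final depth from the camera images.

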